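# Press a wood slice in the guarded bench press

## Robot

A 7-joint arm with a two-finger parallel gripper is mounted at the origin on the work surface. World frame = base frame: x ahead of the robot, y to its left, z up, the work surface at z = 0. Lengths are in m, angles in rad, forces in N, time in s.
With the tool pointing down it reaches from about 0.425 to 0.875 m from the base axis. Payload 8.4 kg.
Tool frame: the origin (TCP) lies on the centre line of the jaws, within the pads' length; the fingertips stand 11 mm ahead of it and the grasp point (between the pads) lies 8 mm behind it; z points along the fingers, y is the direction in which the jaws open and shut (so a half turn about z gives the same grasp; the last joint's range is limited). The gripper opens to 87 mm and grips with 3 to 60 N. Pads are 19 mm wide; open, the fingers measure 117 mm over their backs; the gripper's body (75 mm by 190 mm) begins 51 mm behind the grasp point.
Start: joints at [1.051, 0.333, 0.04, 1.465, -0.013, 1.343, -0.059], TCP at [0.265, -0.593, 0.234] pointing down, gripper open.
Joint ranges: [-2.58, 2.58], [-0.38, 2.09], [-1.3, 1.39], [0.25, 2.4], [-1.5, 4.64], [0.08, 2.09], [-2.65, 2.65]. Speed limits (rad/s): [2.22, 2.22, 2.79, 2.79, 3.14, 3.14, 3.14].

## Interface

Orientations are given as a rotation vector (axis times angle).
In Python, from bench import bot, capture, sign_off gives the robot as it stands.
- The arm moves only by the tool jog_arm, never from a script. Its arguments are lists of equal length, an entry for each row: "slide": the shift along the tool's x, y, z in mm, a list of three; "turn": the turn about the tool's z in rad; "hand": the closure, from -1 (fully open) to 1 (shut). In form: {"slide": [[tx, ty, tz], ...], "turn": [turn, ...], "hand": [hand, ...]}. A call has 1 to 8 rows; each row shifts and turns the commanded pose from where the row before left it, along the tool's axes as they then stand; what a row does not reach is not made up. A row lasts 1/10 s, in which the tool goes at most 50 mm and 8.59 degrees, less where a joint would pass 70% of its speed; a pose out of reach is approached as far as the arm can. A call is refused whole if a number of a shift passes 50 or a number of a turn 0.15, either way. A call with a gripper value outside its range is refused whole. The fingers move at their own pace and stop on an object; the grip force is fixed at half the most. Time passes only in rows, so rows that do not move let the fingers close. It gives the time, the measured TCP pose, the force and the opening at its end, in the units of the state.
- bot.get_state(): the state, without advancing time (a new reading comes with each control period).
- capture(name): name is "scene" or "top"; returns a dict with "pixels" (480x640x3 uint8, red, green, blue), "intrinsics" (3x3 intrinsics, pixels), "dist" ([k1, k2, p1, p2, k3] as OpenCV has them; the pictures are not rectified), "rvec" (rotation vector, rad) and "tvec" (3), from world to camera coordinates, as OpenCV has them. Camera axes: x right, y down, z forward; pixel columns grow to the right and rows downward; lengths in m; the calibration is good to about 2 mm. A picture is of the moment at which its call begins. There is no depth.
- sign_off(): hands the job in, once; it reports no verdict.
The state is a dict: "time_s": time; "joints": joint angles; "joint_velocities": joint speeds; "joint_torque": joint torques, N m; "tool_pos": TCP position; "tool_rot": TCP orientation; "force": force on the tool from outside, world axes, zero at the start; "torque": the same for the moment, N m; "gripper_width": finger opening in m.
Only numpy, scipy, OpenCV 4.12 (cv2) and the standard library are available. Lean on these libraries where they do the work, as an engineer would, in place of code of your own. Each camera call takes 0.05 s, during which the arm holds its last target. There are 200 camera calls.

## Task

Gently slide the green sled into the bench press by its orange push tab until it is fully home against its stop, keeping it flat in its channel. Then reach down through the window in the yellow guard, press the red lever paddle all the way down, hold it down for about a second and let it spring back up, without touching the yellow guard. Lift nothing, and leave the things lying around the press where they are.

Things in the scene. Friction and masses are not known exactly. Their poses are not given: they have to be found in the camera images.
- press: Fixed bench press, grey base 15 mm thick, blue head (x 0 to 163, y -35 to 35, 150 mm high, the tallest part). Press frame: origin at the base's underside, x away from the robot, y (left) along the feed channel, z up; turned by up to 0.4 rad. The channel, between rails 27 mm above the table, runs along y at x = 35 and leaves the press on its +y side, ending at y = 270 mm.
- guard: Yellow guard on the press, not to be touched. Axes as the press; origin at the centre of the window in its top plate, at the top face (150 mm above the table). Plate 150 mm square, 8 mm thick; window 90 mm in x by 110 mm in y, so fingers pass only when shut or nearly so. Posts and clear panels close it below.
- paddle (a point): Centre of the top face of the red lever paddle (60 mm in x by 70 mm in y, 10 mm thick) below the centre of the guard's window. With the lever up it is 18 mm below the top face of the guard's plate; fully down 29 mm lower, then at a hard stop. It moves with the lever.
- lever (a joint): Lever angle in rad: 0 = up (rest), 0.14 = fully down. Spring-loaded: pressing at the paddle takes about 1 N to start and 8 N near the end; it springs back when let go.
- sled: Loose green sled in the channel: plate 72 mm in x, 188 in y, 12 thick, axes as the press within 3 degrees. Origin at its underside below the centre of the wooden slice fixed on it. Orange upright push tab at its +y end: 56 mm wide, 8 thick, outer face 150 mm from the origin in +y, top 52 mm above it. Starts 60 to 90 mm short of home, slides in along -y under 1 to 4 N to a hard stop.
- home (a point): Fixed point of the press below the ram, on the channel's floor (15 mm above the table), with the axes of the press frame: the sled's origin is here, to a millimetre or two, when it is fully home.
- spare_slice: Bystander: loose wooden slice 68 mm across, 14 mm high. Origin at the centre of its underside.
- jar: Bystander: amber jar with a white lid, 56 mm across, 75 mm high. Origin at the centre of its underside.
- glue_pot: Bystander: blue glue pot 42 mm across, 93 mm high. Origin at the centre of its underside.
- glue_gun: Bystander: yellow glue gun lying on its side, about 190 by 110 mm, 29 mm high. Origin at the underside of its barrel; the barrel lies along its x, the handle points to its -y.
Not all that is in view belongs to the job. Of the things that look like the sled, the smallest one is meant.

How it is judged:
By the outcome, as a careful person would: the job done as asked, in the order asked, and still so for the second after the job is handed in, with the robot touching nothing.
It also fails if it takes over 48 s, if anything falls off the work surface, if the arm or the gripper's body presses on something with over 40 N, if the wrist force passes 120 N, or if a joint passes its speed limit or range.

## Working session

There is one attempt and no reset: what is moved stays moved. The work goes in short steps, Python scripts to look and compute and a tool call to move; the robot and the scene stay as the last step left them, time stands still between calls to the robot, and variables do not carry over. Pictures are saved under pics/ and viewed, about 8 in all and at most 12, crops included, and the job is handed in when it is done.

Besides the shell and the picture viewer there is one more tool, called after "Request:" in YAML: its name, and indented under it one key for each argument. jog_arm: Moves the arm, as the interface text tells. Its arguments: {"type":"object","properties":{"slide":{"type":"array","items":{"type":"array","items":{"type":"number"}}},"turn":{"type":"array","items":{"type":"number"}},"hand":{"type":"array","items":{"type":"number"}}},"required":["slide","turn","hand"]}

```bash
mkdir -p pics
python3 - <<'E'
from bench import bot, capture
import cv2,pickle
d={}
for n in("scene","top"):
    c=capture(n);d[n]=c
    cv2.imwrite(f"pics/{n}0.png",c["pixels"][:,:,::-1])
    print(n,c["intrinsics"],c["dist"],c["rvec"],c["tvec"])
pickle.dump(d,open("c0.pkl","wb"))
s=bot.get_state();print(s)
E
```

```text
scene [[621.63448324   0.         305.56730583]
 [  0.         621.63448324 229.83500056]
 [  0.           0.           1.        ]] [-0.17888574  0.          0.          0.          0.        ] [ 1.0356201   2.49343338 -0.96463611] [ 0.37472792 -0.14357644  1.70488768]
top [[481.62981673   0.         320.7122507 ]
 [  0.         481.62981673 237.97941819]
 [  0.           0.           1.        ]] [0.01861435 0.         0.         0.         0.        ] [ 2.14138811 -2.15839075  0.15660508] [-0.0487006   0.4950627   1.02814031]
{'time_s': 0.1, 'joints': array([ 1.05079402,  0.33385392,  0.03987479,  1.46614972, -0.01339832,
        1.34330889, -0.05845216]), 'joint_velocities': array([-5.95875776e-04,  2.24869276e-04, -1.46489629e-03, -2.54169279e-03,
        2.21161729e-05,  2.08638007e-04,  6.43536588e-05]), 'joint_torque': array([ 4.05307277e-03, -6.57808542e+01,  1.33989729e+00, -4.04711437e+01,
       -5.96290478e-02,  4.08950227e-02,  1.35750283e-04]), 'tool_pos': array([ 0.2653348 , -0.59294263,  0.23275559]), 'tool_rot': array([-3.07093440e+00, -6.55885276e-01,  6.28552171e-04]), 'force': array([ 0.10092083, -0.65650605,  0.12419046]), 'torque': array([-0.01861076, -0.00542591,  0.0228012 ]), 'gripper_width': 0.08694185838129549}
```

View pics/scene0.png

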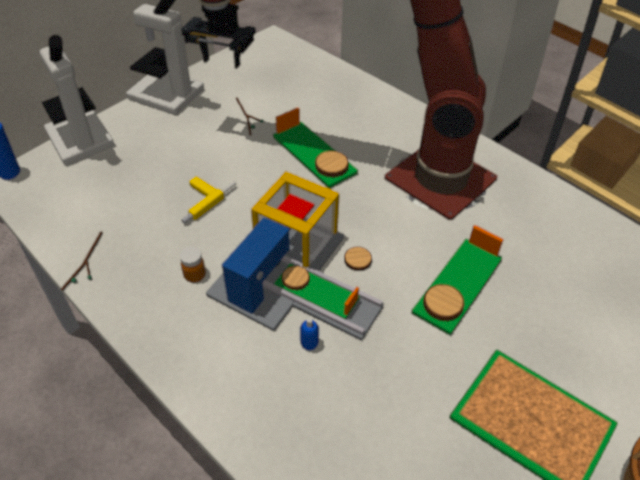

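View pics/top0.png

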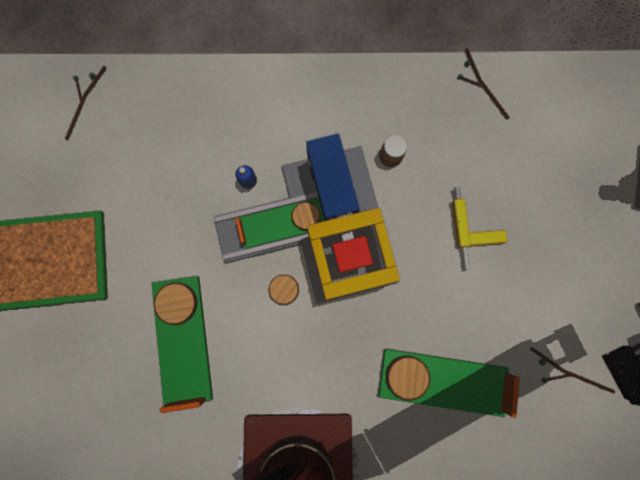

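The scene view shows the press in the middle: guard around (295,205), small sled in its channel with the tab at (350,298). In the top view (up = +x, left = +y) the tab is at (240,231), the guard window at about (352,254), the blue head at (332,175), and the bystanders are the slice (284,290), pot (245,176), jar (392,151) and gun (465,235).

```bash
cat > h.py <<'E'
import cv2, numpy as np
def ray(c,uv,z):
    p=cv2.undistortPoints(np.array(uv,float).reshape(-1,1,2),c["intrinsics"],c["dist"]).reshape(-1,2)
    R=cv2.Rodrigues(np.array(c["rvec"]))[0]; t=np.array(c["tvec"]).ravel()
    o=-R.T@t; d=np.c_[p,np.ones(len(p))]@R
    return o+d*((z-o[2])/d[:,2])[:,None]
def proj(c,P): return cv2.projectPoints(np.array(P,float).reshape(-1,1,3),c["rvec"],c["tvec"],c["intrinsics"],c["dist"])[0].reshape(-1,2)
def mask(c,h0,h1,s=120,v=40):
    return cv2.inRange(cv2.cvtColor(c["pixels"],cv2.COLOR_RGB2HSV),(h0,s,v),(h1,255,255))
def blobs(m,amin=25):
    n,l,st,ce=cv2.connectedComponentsWithStats(m)
    return [(ce[i],st[i],(l==i).astype(np.uint8)) for i in range(1,n) if st[i,4]>=amin]
E
cat > m.py <<'E'
import pickle; from h import *
d=pickle.load(open("c0.pkl","rb"))
def rect(c,cnt,z):
    w=ray(c,cnt.reshape(-1,2),z)[:,:2]*1000
    return cv2.minAreaRect(w.astype(np.float32))
for n in d:
    c=d[n]; print(n,"cam",-cv2.Rodrigues(np.array(c["rvec"]))[0].T@np.array(c["tvec"]))
    for name,a,z in(("yellow",(20,33,150),.15),("orange",(4,14,190),.067),("red",(0,3,170),.132),("green",(50,75,150),.027),("blue",(105,125,120),.15)):
        for ce,st,m in blobs(mask(c,*a),40):
            cs,hi=cv2.findContours(m,cv2.RETR_CCOMP,cv2.CHAIN_APPROX_NONE)
            for k in range(len(cs)):
                if len(cs[k])>15: print(name,ce.round(),st[4],"hole" if hi[0][k][3]>=0 else "",np.round(np.r_[sum([list(np.atleast_1d(q)) for q in rect(c,cs[k],z)],[])],1))
E
python3 m.py
python3 - <<'E'
import cv2
a=cv2.imread('pics/top0.png')[120:320,200:410];cv2.imwrite('pics/topc.png',cv2.resize(a,None,fx=3,fy=3,interpolation=cv2.INTER_CUBIC)[:600])
E
```

```text
scene cam [1.14869909 0.62182292 1.16683498]
yellow [297. 208.] 2167  [480.5 -78.8 233.2 200.8  13.5]
yellow [297. 208.] 2167 hole [ 451.  -113.    94.2  112.9   13.5]
yellow [205. 197.] 720  [ 586.3 -271.7  140.6   78.9   51. ]
orange [287. 120.] 307  [ 178.6 -423.6   57.2  101.4   79.6]
orange [486. 240.] 477  [164.5 240.3  51.   82.3   8. ]
orange [351. 300.] 115  [519.3 130.   69.1  12.8  15.6]
orange [636. 470.] 69  [437.4 792.9  40.5  14.8  29.4]
red [296. 206.] 469  [ 448.  -113.2   53.1   68.7   14.4]
green [310. 151.] 1557  [ 195.3 -300.1  268.3  102.    81.1]
green [462. 280.] 2629  [288.  259.3 267.9  99.4   8.1]
green [322. 294.] 1251  [531.6  36.2  68.8 185.8  13.8]
green [522. 427.] 1920  [460.3 580.4 198.5 292.3   5.7]
blue [  7. 158.] 620  [ 846.2 -801.1  253.1   48.1   65.2]
blue [254. 262.] 3285  [637.8 -48.3 245.  113.8  24.7]
blue [254. 262.] 3285 hole [654.8 -10.7  27.4  18.4   8.6]
blue [309. 336.] 394  [686.6 165.9  61.4  31.1  44.8]
top cam [ 0.34479215 -0.04777662  1.08782677]
yellow [473. 229.] 1041  [ 510.4 -365.4   95.8   96.6    5. ]
yellow [352. 253.] 32
[... 625 characters left out ...]
 89.7]
green [451. 382.] 3058 hole [ 147.4 -353.7   14.3    7.5   42.2]
green [451. 382.] 3058 hole [ 158.3 -335.9    8.6   17.7   77.4]
green [451. 382.] 3058 hole [ 169.4 -325.     8.6   15.2   53.4]
green [451. 382.] 3058 hole [ 180.  -416.1    7.3   22.7   31.6]
green [451. 382.] 3058 hole [ 178.5 -369.8   10.1   22.9   42.4]
green [451. 382.] 3058 hole [ 186.1 -398.4   11.4   10.6   44. ]
green [451. 382.] 3058 hole [ 185.7 -353.1   11.6   18.4   42.5]
green [451. 382.] 3058 hole [ 187.6 -409.6   12.9   22.8   42.3]
green [451. 382.] 3058 hole [ 195.  -376.9   15.6   19.4   50.1]
blue [332. 176.] 2671  [605.2 -75.4 161.1  69.4  13.8]
blue [245. 174.] 161  [608.8  99.   32.1  32.   31.8]
```

View pics/topc.png

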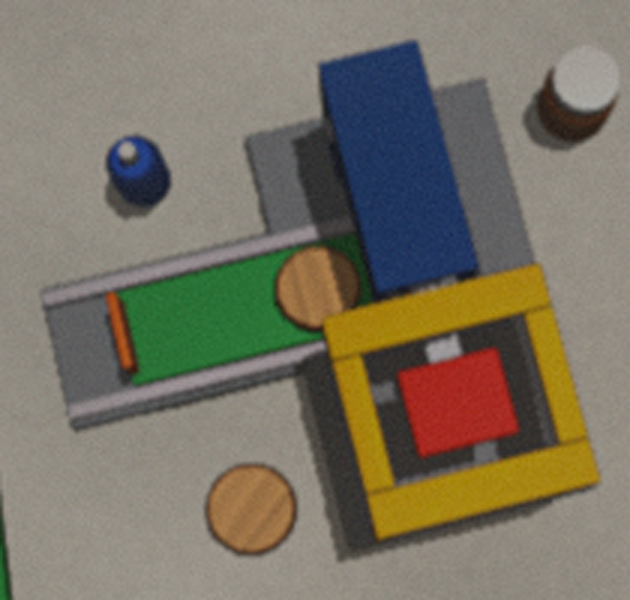

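The press measures well: yaw is 13.7° (0.239 rad), guard centre (449, -114.5) mm, plate 151 by 150, window 94 by 114, paddle 60 by 69, and head 161 by 69. That puts the press origin at (526, -94.7). The sled's tab centre is at press (34, 214), about 68 mm short of home. Next I shut the jaws and turn so that tool y lies along press x.

Request:
jog_arm:
  slide:
    - [0,0,0]
    - [0,0,0]
    - [0,0,0]
    - [0,0,0]
    - [0,0,0]
    - [0,0,0]
    - [0,0,0]
    - [0,0,0]
  turn: [-0.139,-0.139,-0.139,-0.139,-0.139,-0.139,-0.139,-0.139]
  hand: [1,1,1,1,1,1,1,1]

```text
time_s: 0.9
tool_pos: [0.2653, -0.5931, 0.233]
tool_rot: [-2.256, -2.185, -0.0]
force: [-0.3, -0.1, 1.0]
gripper_width: 0.031
```

Request:
jog_arm:
  slide:
    - [0,0,0]
    - [0,0,0]
    - [0,0,0]
  turn: [-0.139,-0.139,0]
  hand: [1,1,1]

```text
time_s: 1.2
tool_pos: [0.2653, -0.5931, 0.2331]
tool_rot: [-1.936, -2.473, -0.001]
force: [-0.0, 0.7, -0.8]
gripper_width: 0.0068
```

Request:
jog_arm:
  slide:
    - [20,20,0]
    - [40,40,0]
    - [40,40,0]
    - [40,40,0]
    - [45,45,0]
    - [45,45,0]
    - [45,45,0]
    - [45,45,0]
  turn: [0,0,0,0,0,0,0,0]
  hand: [1,1,1,1,1,1,1,1]

```text
time_s: 2.0
tool_pos: [0.4623, -0.268, 0.2336]
tool_rot: [1.946, 2.466, -0.0]
force: [1.2, 0.4, 0.0]
gripper_width: 0.0006
```

Request:
jog_arm:
  slide:
    - [43,11,0]
    - [43,11,0]
    - [43,11,0]
    - [43,11,0]
    - [43,11,0]
    - [43,11,0]
    - [43,11,0]
    - [20,5,0]
  turn: [0,0,0,0,0,0,0,0]
  hand: [1,1,1,1,1,1,1,1]

```text
time_s: 2.8
tool_pos: [0.4645, 0.0657, 0.2339]
tool_rot: [-1.94, -2.471, -0.002]
force: [0.4, -0.6, -0.6]
gripper_width: 0.0006
```

Request:
jog_arm:
  slide:
    - [0,0,0]
    - [0,0,0]
    - [0,0,0]
    - [0,0,0]
  turn: [0,0,0,0]
  hand: [1,1,1,1]

```text
time_s: 3.2
tool_pos: [0.4651, 0.0601, 0.2334]
tool_rot: [-1.943, -2.468, 0.0]
force: [-0.0, 0.1, 0.2]
gripper_width: 0.0004
```

```bash
cat > st.py <<'E'
import numpy as np; from bench import bot
from scipy.spatial.transform import Rotation as Ro
a=.2395; X=np.array([np.cos(a),np.sin(a),0]);Y=np.array([-X[1],X[0],0]);O=np.array([.526,-.0947,0])
s=bot.get_state();p=s["tool_pos"]-O;f=s["force"]
print(s["time_s"],"press mm",(1000*np.r_[p@X,p@Y,p[2]]).round(1),"F press",np.r_[f@X,f@Y,f[2]].round(2),"w",s["gripper_width"])
R=Ro.from_rotvec(s["tool_rot"]).as_matrix()
print("tool x yaw vs Y",np.degrees(np.arctan2(R[1,0],R[0,0])-a-np.pi/2).round(2),"z",R[:,2].round(3),"q",s["joints"].round(2))
E
python3 st.py
```

```text
3.2 press mm [-22.4 164.9 233.4] F press [-0.01  0.12  0.23] w 0.0004204807906292045
tool x yaw vs Y -0.15 z [-0. -0. -1.] q [ 0.51 -0.   -0.72  1.86 -0.    1.29  0.03]
```

Request:
jog_arm:
  slide:
    - [17,12,0]
    - [17,12,0]
    - [17,11,0]
    - [17,11,0]
    - [17,11,0]
    - [0,0,0]
    - [0,0,0]
  turn: [0,0,0,0,0,0,0]
  hand: [1,1,1,1,1,1,1]

```text
time_s: 3.9
tool_pos: [0.5003, 0.1568, 0.2333]
tool_rot: [-1.94, -2.47, 0.001]
force: [0.4, -1.1, 0.0]
gripper_width: 0.0002
```

```bash
python3 st.py
```

```text
3.9 press mm [ 34.7 250.4 233.3] F press [ 0.14 -1.19  0.04] w 0.0002298953558772949
tool x yaw vs Y -0.01 z [-0.001 -0.    -1.   ] q [ 0.36  0.15 -0.81  1.73  0.11  1.31 -0.24]
```

Down 180 mm first, then a check picture before the last bit.

Request:
jog_arm:
  slide:
    - [0,0,25]
    - [0,0,30]
    - [0,0,30]
    - [0,0,30]
    - [0,0,25]
    - [0,0,20]
    - [0,0,10]
    - [0,0,0]
  turn: [0,0,0,0,0,0,0,0]
  hand: [1,1,1,1,1,1,1,1]

```text
time_s: 4.7
tool_pos: [0.4996, 0.1561, 0.0626]
tool_rot: [-1.941, -2.469, 0.003]
force: [0.6, -0.6, 0.3]
gripper_width: 0.0009
```

```bash
python3 st.py
python3 - <<'E'
from bench import capture
import cv2
s=capture("scene")["pixels"][150:390,180:500,::-1]
cv2.imwrite("pics/s1.png",cv2.resize(s,(800,600),interpolation=cv2.INTER_CUBIC))
E
```

```text
4.7 press mm [ 33.9 249.9  62.6] F press [ 0.46 -0.68  0.28] w 0.0009079398354571267
tool x yaw vs Y -0.06 z [-0.002 -0.001 -1.   ] q [ 0.28  0.34 -0.77  1.93  0.28  0.99 -0.38]
```

View pics/s1.png

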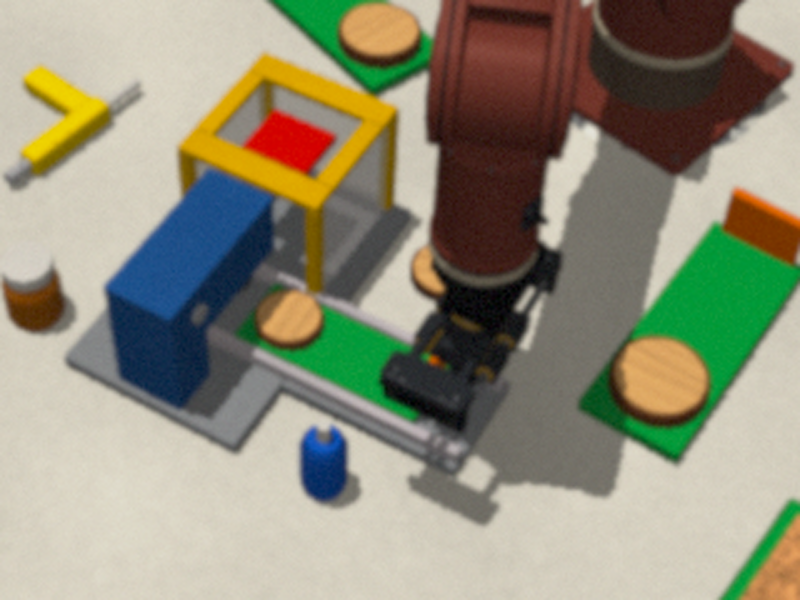

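The shut fingers are just outside the tab, seen at (430,360) in the crop, inside the channel. The pot at (322,465) is clear of the gripper body. I lower to the pushing height and move up to the tab.

Request:
jog_arm:
  slide:
    - [0,0,9]
    - [0,0,8]
    - [0,1,0]
    - [-5,0,0]
    - [-5,0,0]
    - [-3,0,0]
    - [-3,0,0]
    - [-3,0,0]
  turn: [0,0,0,0,0,0,0,0]
  hand: [1,1,1,1,1,1,1,1]

```text
time_s: 5.55
tool_pos: [0.5059, 0.139, 0.0467]
tool_rot: [1.94, 2.471, 0.0]
force: [-0.3, 0.0, 0.2]
gripper_width: 0.0004
```

Request:
jog_arm:
  slide:
    - [-3,0,0]
    - [-3,0,0]
    - [-3,0,0]
    - [-3,0,0]
  turn: [0,0,0,0]
  hand: [1,1,1,1]

```text
time_s: 5.95
tool_pos: [0.5087, 0.1278, 0.0467]
tool_rot: [-1.939, -2.472, -0.001]
force: [-1.4, 1.7, 1.0]
gripper_width: 0.0003
```

```bash
python3 st.py
```

```text
5.95 press mm [ 35.9 220.2  46.7] F press [-0.91  2.    0.95] w 0.00031232484745346125
tool x yaw vs Y 0.04 z [ 0.  0. -1.] q [ 0.32  0.36 -0.75  1.94  0.3   0.96 -0.33]
```

Request:
jog_arm:
  slide:
    - [-4,0,0]
    - [-4,0,0]
    - [-4,0,0]
    - [-4,0,0]
    - [-4,0,0]
    - [-4,0,0]
    - [-4,0,0]
    - [-4,0,0]
  turn: [0,0,0,0,0,0,0,0]
  hand: [1,1,1,1,1,1,1,1]

```text
time_s: 6.75
tool_pos: [0.5163, 0.0964, 0.0466]
tool_rot: [-1.939, -2.471, -0.0]
force: [-0.4, 2.6, 2.2]
gripper_width: 0.0006
```

```bash
python3 st.py
python3 - <<'E'
from bench import capture
import cv2
s=capture("scene")["pixels"][150:390,180:500,::-1]
cv2.imwrite("pics/s2.png",cv2.resize(s,(800,600),interpolation=cv2.INTER_CUBIC))
E
```

```text
6.75 press mm [ 35.9 187.9  46.6] F press [0.27 2.63 2.17] w 0.0005526997804705438
tool x yaw vs Y 0.03 z [ 0.  0. -1.] q [ 0.37  0.36 -0.74  1.94  0.29  0.95 -0.26]
```

View pics/s2.png

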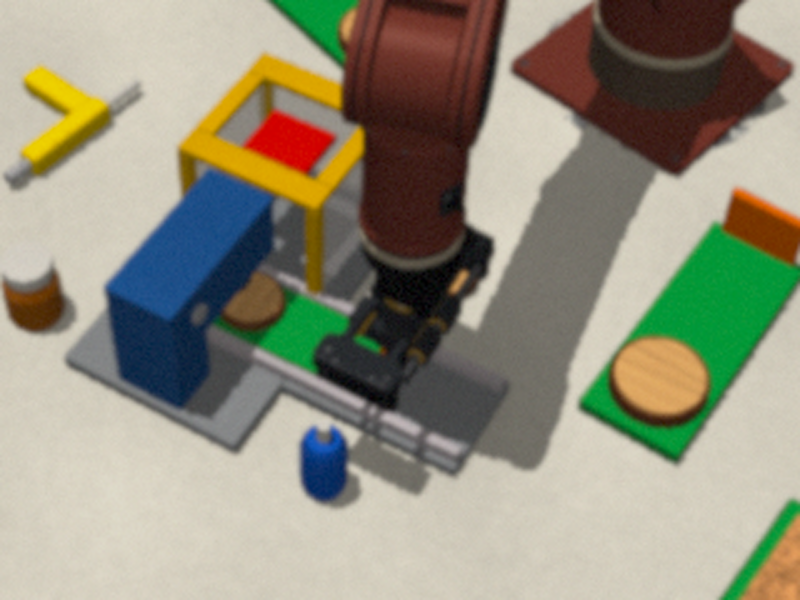

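The sled has moved in flat, with the slice now at (252,300) under the head, and the arm is clear of the guard and the pot. I continue, more slowly.

Request:
jog_arm:
  slide:
    - [-4,0,0]
    - [-4,0,0]
    - [-4,0,0]
    - [-3,0,0]
    - [-3,0,0]
    - [-2,0,0]
    - [-2,0,0]
    - [0,0,0]
  turn: [0,0,0,0,0,0,0,0]
  hand: [1,1,1,1,1,1,1,1]

```text
time_s: 7.6
tool_pos: [0.5215, 0.0747, 0.0465]
tool_rot: [1.94, 2.471, -0.0]
force: [0.6, 1.1, -0.2]
gripper_width: 0.0007
```

Request:
jog_arm:
  slide:
    - [-2,0,0]
    - [-1,0,0]
    - [-1,0,0]
  turn: [0,0,0]
  hand: [1,1,1]

```text
time_s: 7.9
tool_pos: [0.5223, 0.0712, 0.0465]
tool_rot: [-1.939, -2.471, 0.0]
force: [-0.7, 2.9, -0.6]
gripper_width: 0.0007
```

```bash
python3 st.py
```

```text
7.9 press mm [ 35.8 162.   46.5] F press [ 0.01  2.95 -0.62] w 0.0007346156900097883
tool x yaw vs Y 0.03 z [-0. -0. -1.] q [ 0.41  0.36 -0.72  1.93  0.29  0.95 -0.21]
```

Request:
jog_arm:
  slide:
    - [-1,0,0]
    - [-1,0,0]
    - [-1,0,0]
  turn: [0,0,0]
  hand: [1,1,1]

```text
time_s: 8.2
tool_pos: [0.5229, 0.0688, 0.0465]
tool_rot: [-1.939, -2.471, -0.0]
force: [-2.5, 6.3, -0.4]
gripper_width: 0.0002
```

Request:
jog_arm:
  slide:
    - [-1,0,0]
    - [-1,0,0]
  turn: [0,0]
  hand: [1,1]

```text
time_s: 8.4
tool_pos: [0.5228, 0.0687, 0.0465]
tool_rot: [-1.936, -2.471, -0.002]
force: [-4.0, 11.5, 2.0]
gripper_width: 0.0003
```

```bash
python3 st.py
```

```text
8.4 press mm [ 35.7 159.5  46.5] F press [-1.2  12.14  1.96] w 0.0002695231534208535
tool x yaw vs Y 0.12 z [-0.001  0.003 -1.   ] q [ 0.42  0.36 -0.72  1.93  0.29  0.95 -0.2 ]
```

The force rose from 3 to 12 N with no further motion, at TCP y = 159.5, which is 150 plus half a finger. The sled is home. I back off, lift, and take a picture.

Request:
jog_arm:
  slide:
    - [5,0,0]
    - [15,0,0]
    - [20,0,0]
    - [0,0,-30]
    - [0,0,-35]
    - [0,0,-35]
    - [0,0,-35]
    - [0,0,-35]
  turn: [0,0,0,0,0,0,0,0]
  hand: [1,1,1,1,1,1,1,1]

```text
time_s: 9.2
tool_pos: [0.5137, 0.1058, 0.2181]
tool_rot: [1.939, 2.471, -0.0]
force: [0.1, 0.0, -0.9]
gripper_width: 0.0002
```

Request:
jog_arm:
  slide:
    - [0,0,-20]
    - [0,0,0]
    - [0,0,0]
  turn: [0,0,0]
  hand: [1,1,1]

```text
time_s: 9.5
tool_pos: [0.5139, 0.1056, 0.2364]
tool_rot: [1.939, 2.471, -0.0]
force: [-0.2, 0.1, -0.3]
gripper_width: 0.0006
```

```bash
python3 st.py
python3 - <<'E'
from bench import capture
from h import *
import pickle
d={n:capture(n) for n in("scene","top")};pickle.dump(d,open("c1.pkl","wb"))
for n in d:
  cv2.imwrite(f"pics/{n}3.png",d[n]["pixels"][:,:,::-1])
E
sed -i 's/c0.pkl/c1.pkl/' m.py; python3 m.py | grep -v hole | grep -E "top|scene|orange|green|yellow"
```

```text
9.5 press mm [ 35.8 197.5 236.4] F press [-0.19  0.11 -0.32] w 0.0005715924955288723
tool x yaw vs Y 0.03 z [ 0.    -0.001 -1.   ] q [ 0.45  0.15 -0.8   1.73  0.11  1.31 -0.13]
scene cam [1.14869909 0.62182292 1.16683498]
yellow [296. 208.] 2079  [484.1 -82.8 237.1 191.6  17. ]
yellow [205. 197.] 714  [ 603.5 -288.6  103.8  106.5    4.2]
orange [287. 120.] 312  [ 179.3 -424.1   99.5   60.4   48.4]
orange [290. 213.] 45  [ 432.8 -151.3    5.1   70.2   13.5]
orange [486. 240.] 473  [163.6 240.9  50.1  80.5   8.5]
orange [324. 287.] 109  [534.7  62.7  67.3  14.3  18.6]
green [305. 148.] 1379  [ 195.4 -300.8  266.9  101.5   81. ]
green [462. 280.] 2639  [288.9 258.8 267.1 100.1   8.4]
green [298. 282.] 1099  [542.7  -9.8  69.1 138.8  13.9]
green [522. 427.] 1898  [460.3 580.4 198.5 292.3   5.7]
top cam [ 0.34479215 -0.04777662  1.08782677]
yellow [473. 229.] 1035  [ 510.4 -365.1   96.3   96.7    5.3]
yellow [352. 253.] 3232  [ 449.  -114.2  151.1  149.2   13.9]
orange [271. 223.] 88  [524.6  53.3  56.7   7.3  14.1]
orange [514. 397.] 189  [ 161.2 -443.8   11.2   77.2   80.9]
orange [177. 407.] 164  [147.2 243.4  11.9  63.1   8.5]
green [292. 220.] 1068  [536.8  12.5  69.4  91.3  13.9]
green [ 67. 264.] 1214  [453.2 538.7 192.9 224.3   6.1]
green [155. 288.] 67  [385.2 309.1  28.4  15.2   2.3]
green [170. 365.] 1567  [241.  271.9 183.1  53.1  10.8]
green [457. 384.] 3880  [ 184.1 -311.2  263.9   98.9   81.2]
```

View pics/scene3.png

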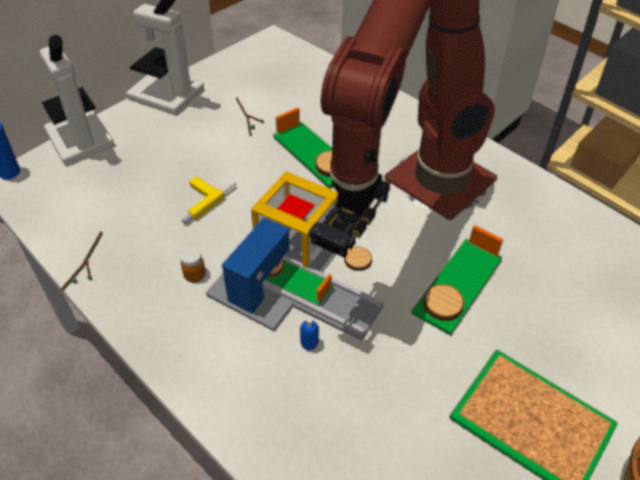

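The sled sits flat, with its tab at (324,287). In the top view the tab centre is at press (33.7, 144.1), so its outer face is at about y = 148 against 150 expected, within the camera error and consistent with the hard stop. The guard and bystanders have not moved. Next I go over the window, tips at z = 225.

Request:
jog_arm:
  slide:
    - [-15,-9,0]
    - [-27,-16,0]
    - [-27,-16,0]
    - [-27,-16,0]
    - [-27,-16,0]
    - [-27,-16,0]
    - [-27,-16,0]
    - [-21,-10,0]
  turn: [0,0,0,0,0,0,0,0]
  hand: [1,1,1,1,1,1,1,1]

```text
time_s: 10.4
tool_pos: [0.4479, -0.1162, 0.2353]
tool_rot: [-1.94, -2.468, 0.002]
force: [1.2, -0.3, 0.6]
gripper_width: 0.0006
```

Request:
jog_arm:
  slide:
    - [0,0,0]
    - [0,0,0]
    - [0,0,0]
  turn: [0,0,0]
  hand: [1,1,1]

```text
time_s: 10.7
tool_pos: [0.4494, -0.1132, 0.236]
tool_rot: [-1.937, -2.472, -0.0]
force: [0.9, 0.9, 0.7]
gripper_width: 0.0003
```

```bash
python3 st.py
```

```text
10.7 press mm [-7.88e+01  1.00e-01  2.36e+02] F press [1.08 0.71 0.74] w 0.00034651475706281925
tool x yaw vs Y 0.1 z [-0.001  0.001 -1.   ] q [ 0.75 -0.02 -0.58  1.87 -0.01  1.3   0.41]
```

Request:
jog_arm:
  slide:
    - [0,0,10]
    - [0,0,15]
    - [0,0,15]
    - [0,0,15]
    - [0,0,15]
    - [0,0,10]
    - [0,0,4]
    - [0,0,0]
  turn: [0,0,0,0,0,0,0,0]
  hand: [1,1,1,1,1,1,1,1]

```text
time_s: 11.5
tool_pos: [0.4492, -0.114, 0.1521]
tool_rot: [-1.938, -2.471, 0.0]
force: [-0.1, 0.3, 0.9]
gripper_width: 0.0004
```

```bash
python3 st.py
python3 - <<'E'
from bench import capture
import cv2
s=capture("scene")["pixels"][120:330,170:450,::-1]
cv2.imwrite("pics/s4.png",cv2.resize(s,(800,600),interpolation=cv2.INTER_CUBIC))
E
```

```text
11.5 press mm [-79.2  -0.5 152.1] F press [-0.06  0.27  0.87] w 0.00043251397660742333
tool x yaw vs Y 0.06 z [-0.001  0.001 -1.   ] q [ 0.74  0.05 -0.59  1.98  0.03  1.12  0.37]
```

View pics/s4.png

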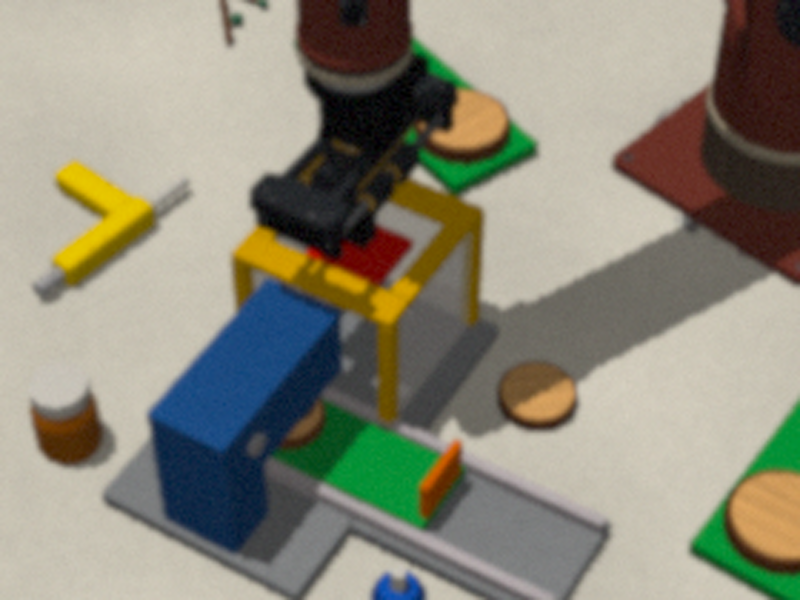

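The fingers are through the window over the red paddle at (360,255) in the crop. The gripper body is well above the plate. Pressing down slowly.

Request:
jog_arm:
  slide:
    - [0,0,4]
    - [0,0,4]
    - [0,0,4]
    - [0,0,4]
    - [0,0,4]
    - [0,0,4]
    - [0,0,4]
    - [0,0,3]
  turn: [0,0,0,0,0,0,0,0]
  hand: [1,1,1,1,1,1,1,1]

```text
time_s: 12.35
tool_pos: [0.4495, -0.1145, 0.1214]
tool_rot: [1.94, 2.471, -0.0]
force: [-2.1, -0.7, 6.1]
gripper_width: 0.0003
```

Request:
jog_arm:
  slide:
    - [0,0,2]
    - [0,0,2]
    - [0,0,1]
    - [0,0,1]
  turn: [0,0,0,0]
  hand: [1,1,1,1]

```text
time_s: 12.75
tool_pos: [0.4498, -0.1145, 0.1158]
tool_rot: [1.939, 2.471, 0.0]
force: [-2.4, -0.8, 6.7]
gripper_width: 0.0004
```

```bash
python3 st.py
```

```text
12.75 press mm [-78.7  -1.1 115.8] F press [-2.56 -0.18  6.69] w 0.00043646534391929504
tool x yaw vs Y 0.02 z [ 0.001 -0.    -1.   ] q [ 0.73  0.1  -0.59  2.02  0.06  1.04  0.34]
```

Request:
jog_arm:
  slide:
    - [0,0,1]
    - [0,0,1]
    - [0,0,1]
  turn: [0,0,0]
  hand: [1,1,1]

```text
time_s: 13.05
tool_pos: [0.45, -0.1145, 0.1139]
tool_rot: [1.939, 2.47, -0.0]
force: [-10.3, 1.7, 28.1]
gripper_width: 0.0003
```

Request:
jog_arm:
  slide:
    - [0,0,1]
    - [0,0,1]
  turn: [0,0]
  hand: [1,1]

```text
time_s: 13.25
tool_pos: [0.4501, -0.1145, 0.1129]
tool_rot: [1.939, 2.47, -0.001]
force: [-14.5, 1.7, 40.1]
gripper_width: 0.0003
```

The hard stop is reached: 28 to 40 N at TCP z = 113–114, where 114 was predicted. I ease back 1 mm and hold.

Request:
jog_arm:
  slide:
    - [0,0,-1]
    - [0,0,0]
    - [0,0,0]
    - [0,0,0]
    - [0,0,0]
    - [0,0,0]
    - [0,0,0]
    - [0,0,0]
  turn: [0,0,0,0,0,0,0,0]
  hand: [1,1,1,1,1,1,1,1]

```text
time_s: 14.05
tool_pos: [0.45, -0.1145, 0.1136]
tool_rot: [1.939, 2.47, -0.001]
force: [-11.8, 1.5, 29.9]
gripper_width: 0.0007
```

Request:
jog_arm:
  slide:
    - [0,0,0]
    - [0,0,-3]
    - [0,0,-5]
    - [0,0,-5]
    - [0,0,-5]
    - [0,0,-8]
    - [0,0,-8]
    - [0,0,-10]
  turn: [0,0,0,0,0,0,0,0]
  hand: [1,1,1,1,1,1,1,1]

```text
time_s: 14.85
tool_pos: [0.4493, -0.114, 0.1559]
tool_rot: [-1.939, -2.471, -0.0]
force: [0.7, 0.1, 0.3]
gripper_width: 0.0006
```

```bash
python3 st.py
```

```text
14.85 press mm [-79.1  -0.6 155.9] F press [ 0.66 -0.1   0.32] w 0.0005861540250629342
tool x yaw vs Y 0.04 z [-0.     0.001 -1.   ] q [ 0.74  0.05 -0.59  1.98  0.03  1.13  0.37]
```

Held for a little over a second and released. I lift straight out and move toward the robot's right, clear of everything.

Request:
jog_arm:
  slide:
    - [0,0,-15]
    - [0,0,-20]
    - [0,0,-20]
    - [0,0,-20]
    - [0,0,-20]
    - [0,0,-10]
    - [0,0,0]
    - [0,0,0]
  turn: [0,0,0,0,0,0,0,0]
  hand: [1,1,1,1,1,1,1,1]

```text
time_s: 15.65
tool_pos: [0.4492, -0.1143, 0.26]
tool_rot: [-1.939, -2.471, 0.0]
force: [-1.0, -0.3, 0.7]
gripper_width: 0.0007
```

Request:
jog_arm:
  slide:
    - [-15,0,0]
    - [-25,0,0]
    - [-25,0,0]
    - [-25,0,0]
    - [-25,0,0]
    - [-25,0,0]
    - [0,0,0]
    - [0,0,0]
  turn: [0,0,0,0,0,0,0,0]
  hand: [1,1,1,1,1,1,1,1]

```text
time_s: 16.45
tool_pos: [0.4822, -0.2511, 0.2592]
tool_rot: [-1.94, -2.468, -0.0]
force: [0.3, -0.4, -0.2]
gripper_width: 0.0003
```

```bash
python3 st.py
python3 - <<'E'
from bench import capture
from h import *
import pickle
d={n:capture(n) for n in("scene","top")};pickle.dump(d,open("c1.pkl","wb"))
a=[d[n]["pixels"][y:y+200,x:x+200,::-1] for n,y,x in(("scene",160,170),("top",120,205))]
cv2.imwrite("pics/end.png",cv2.resize(np.hstack(a),(800,400),interpolation=cv2.INTER_CUBIC))
E
python3 m.py | grep -E "top|scene|orange|red|yellow"
```

```text
16.45 press mm [ -79.6 -141.6  259.2] F press [ 0.23 -0.47 -0.17] w 0.00026722405791164807
tool x yaw vs Y -0.05 z [-0.002  0.002 -1.   ] q [ 0.83  0.14 -0.48  1.66  0.06  1.36  0.58]
scene cam [1.14869909 0.62182292 1.16683498]
yellow [298. 209.] 2112  [479.3 -78.6 231.3 199.7  12.9]
yellow [298. 209.] 2112 hole [ 450.8 -113.5   94.7  113.7   13.2]
yellow [205. 197.] 715  [ 603.3 -288.8  103.2  107.     4.2]
orange [287. 120.] 312  [ 177.9 -425.5   95.4   60.7   48.6]
orange [486. 240.] 471  [163.6 240.9  50.1  80.5   8.5]
orange [324. 287.] 115  [534.7  62.7  67.3  14.3  18.6]
red [297. 206.] 432  [ 448.3 -112.6   51.8   67.4   14.8]
top cam [ 0.34479215 -0.04777662  1.08782677]
yellow [349. 252.] 2853  [ 449.  -114.1  151.1  149.2   13.8]
yellow [349. 252.] 2853 hole [ 442.2 -180.    13.7    7.    43.8]
yellow [349. 252.] 2853 hole [ 448.2 -117.5   97.1  119.9   13.4]
orange [271. 223.] 80  [525.9  53.6  54.1   7.3  14.2]
orange [180. 406.] 187  [147.3 235.1   9.7  79.6   8.5]
red [351. 254.] 890  [ 449.1 -114.1   59.2   68.3   14.5]
```

View pics/end.png

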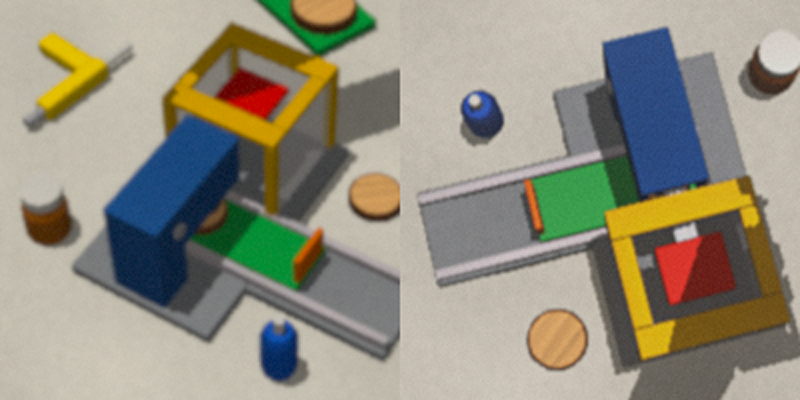

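The sled is home and flat, with the tab at (308,255) in the left crop. The paddle is back up: both views give its top-plane centre as (448–449, -113), as at the start. The guard and bystanders are where they were.

```bash
python3 -c "
from bench import sign_off; print(sign_off())"
```

```text
the job is handed in; nothing more can be done
None
```

I slid the green sled in by its orange tab to its hard stop. I then pressed the red paddle to its stop through the guard's window, held it for about a second and let it spring back. The job was handed in at about 16.5 s of the 48 s allowed.

- **Sled:** the push force rose from 3 to 12 N with no further motion, at tool y = 159.5 mm. That is the 150 mm tab face plus half the finger thickness. The camera put the tab face at about 148 mm instead of 150 mm, a 2 mm difference within the calibration error. The pictures show the sled flat and straight in its channel.
- **Lever:** the paddle reached its stop within a millimetre of the predicted depth. The vertical force there was 28 to 40 N, more than needed, so I eased back to about 30 N for the hold. The total contact force just before that was about 43 N, on the fingertips only. Afterwards both views showed the paddle back at its rest height and position.
- **Surroundings:** the guard measured the same before and after to within a millimetre. I checked the slice, jar, pot and glue gun by eye in the last pictures and they had not visibly moved. The arm ended clear of everything, with no force on the tool.

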